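# Spin-test the wheels of a turning cradle, scrap those that bind, shut the guard

## Task

Dried overspray has got into some wheels of this part-turning cradle. Before taking anything out, flick every one of the four wheels round in its running direction, its top going up the slope, so that it visibly turns; then put the wheels that bind instead of running on into the scrap bin, leave the free-running ones seated in their slots, and press the hinged guard down over the axles until its catch holds it shut. Do not disturb the jar, bottles and cup standing about.

Things in the scene. Friction and masses are not known exactly. Their poses are not given: they have to be found in the camera images.
- wheel_bank: Fixed sloped stand of grey sheet metal (a wheel bank of a part-turning cradle), 212 mm long (its y), 125 mm deep (x), 0.13 m high. Origin on the table under the row of wheels, mid-length; x from its low front to its high rear, z up. Its face slopes 25 degrees towards -x and carries four wheels in one level row, axles along y, at y = -78, -34, 34, 78 mm; which wheel is where varies.
- bank_face (a point): Middle of the row of wheels, on their common axle line, 105 mm above the table. x: up-slope; y: along the axles; z: normal of the sloped face. Each axle end lies in a 10 mm wide slot, 9 mm deep, open along z: a wheel comes out along z. The deck is at z = -28 mm, x = -58 to 53 mm, where a rear wall ends it; nothing else stands within 28 mm up- or down-slope of a tread except the catch.
- catch_top (a point): Top centre of the catch housing, 19 (x) x 22 mm (y), standing on the deck between the two middle wheels, 36.5 mm down-slope of the axle line; its top is 2 mm above the axle line along the face normal.
- hinge_line (a point): Middle of the guard's hinge pin, which runs along the bank's y at the top of the rear wall: in bank_face's frame x = 55.5, z = 4.5 mm.
- wheel_a: Wheel on its axle (all four look alike): black tyre 44 mm across, 18 mm wide, pale ribs across the tread, on a steel axle 38 mm long, 8 mm square; 100 g, loose in the bank's slots. Origin: wheel centre, on the axle; y along the axle; seated, z is the face normal, along which it lifts out.
- wheel_b: Wheel on its axle (all four look alike): black tyre 44 mm across, 18 mm wide, pale ribs across the tread, on a steel axle 38 mm long, 8 mm square; 100 g, loose in the bank's slots. Origin: wheel centre, on the axle; y along the axle; seated, z is the face normal, along which it lifts out.
- wheel_c: Wheel on its axle (all four look alike): black tyre 44 mm across, 18 mm wide, pale ribs across the tread, on a steel axle 38 mm long, 8 mm square; 100 g, loose in the bank's slots. Origin: wheel centre, on the axle; y along the axle; seated, z is the face normal, along which it lifts out.
- wheel_d: Wheel on its axle (all four look alike): black tyre 44 mm across, 18 mm wide, pale ribs across the tread, on a steel axle 38 mm long, 8 mm square; 100 g, loose in the bank's slots. Origin: wheel centre, on the axle; y along the axle; seated, z is the face normal, along which it lifts out.
- tyre_a (a joint): Angle (rad, not wrapped, 0 at the start) of wheel_a's tyre on its axle; positive: the tread's top goes up-slope. A sound wheel runs on by itself after a flick (half a turn or more after a flick at 0.2 m/s); one that binds turns only while the finger drags it (0.6 to 0.8 N at the tread) and stops dead when let go.
- tyre_b (a joint): Angle (rad, not wrapped, 0 at the start) of wheel_b's tyre on its axle; positive: the tread's top goes up-slope. A sound wheel runs on by itself after a flick (half a turn or more after a flick at 0.2 m/s); one that binds turns only while the finger drags it (0.6 to 0.8 N at the tread) and stops dead when let go.
- tyre_c (a joint): Angle (rad, not wrapped, 0 at the start) of wheel_c's tyre on its axle; positive: the tread's top goes up-slope. A sound wheel runs on by itself after a flick (half a turn or more after a flick at 0.2 m/s); one that binds turns only while the finger drags it (0.6 to 0.8 N at the tread) and stops dead when let go.
- tyre_d (a joint): Angle (rad, not wrapped, 0 at the start) of wheel_d's tyre on its axle; positive: the tread's top goes up-slope. A sound wheel runs on by itself after a flick (half a turn or more after a flick at 0.2 m/s); one that binds turns only while the finger drags it (0.6 to 0.8 N at the tread) and stops dead when let go.
- guard (a joint): Hinge angle (rad) of the guard, an aluminium comb that swings over the axles, between the wheels. 0: shut, lying in the face 7 mm above the axle line, wheel tops 14 mm proud of it. Start: 2.35 to 2.6, swung up and back behind the wheels. Light friction. The last 0.15 rad go against a sprung roller catch (about 6 N at guard_tip), which snaps over and holds it at 0; resting on the catch it reads about 0.15.
- guard_tip (a point): Where to press the guard: outer face of its middle tongue (39 mm wide, 2.5 mm thick), 75.5 mm from the hinge line, this face 4 mm off the hinge axis; the tongue ends 9 mm further out. Shut, it lies between the two middle wheels, which are 50 mm apart.
- scrap_bin: Fixed open scrap bin of grey plastic, outside 112 (its x) x 140 (its y) x 58 mm high, walls and floor 3 mm. Origin on the table under its centre, z up.
- siphon_jar: Bystander: glass siphon jar, 34 mm across, 72 mm high, standing on the table; origin under its centre.
- paint_grey: Bystander: grey paint bottle, 37 mm across, 102 mm high, standing on the table; origin under its centre.
- mix_cup: Bystander: mixing cup, 60 mm across, 42 mm high, standing on the table; origin under its centre.
- paint_white: Bystander: white paint bottle, 39 mm across, 102 mm high, standing on the table; origin under its centre.
Mind the look-alikes: they are no part of the job. Leave any purple look-alike of the wheel_c alone.

How it is judged:
By the outcome, as a careful person would: the job done as asked, in the order asked, and still so for the second after the job is handed in, with the robot touching nothing.
It also fails if it takes over 67 s, if anything falls off the work surface, if the arm or the gripper's body presses on something with over 40 N, if the wrist force passes 120 N, or if a joint passes its speed limit or range.

## Robot

A 7-joint arm with a two-finger parallel gripper is mounted at the origin on a cart in front of the work surface, level with it; the furniture and walls round the work are solid. World frame = base frame: x ahead of the robot, y to its left, z up, the work surface at z = 0. Lengths are in m, angles in rad, forces in N, time in s.
With the tool pointing down it reaches from about 0.425 to 0.875 m from the base axis. Payload 4.7 kg.
Tool frame: the origin (TCP) lies midway between the tips of the shut fingers; the grasp point (between the pads) lies 19 mm behind it; z points along the fingers, x is the direction in which the jaws open and shut, and the axes are right-handed (so a half turn about z gives the same grasp; the last joint's range is limited). The gripper opens to 87 mm and grips with 3 to 60 N. Pads are 19 mm wide; open, the fingers measure 117 mm over their backs; the gripper's body (75 mm by 190 mm) begins 51 mm behind the grasp point.
Start: joints at [1.302, 0.321, -0.07, 1.45, 0.023, 1.371, -0.057], TCP at [0.181, -0.624, 0.223] pointing down, gripper open.
Joint ranges: [-2.86, 2.86], [-0.3, 2.09], [-1.38, 1.24], [0.06, 2.45], [-1.56, 4.7], [0.09, 2.05], [-2.69, 2.69]. Speed limits (rad/s): [2.57, 2.57, 3.14, 3.14, 3.14, 3.14, 3.14].

## Interface

Orientations are given as a rotation vector (axis times angle).
In Python, from bench import get_state, eyes, ticket gives the robot as it stands.
- The arm moves only by the tool carry_out, never from a script. Its argument "motion" is a list of rows, each a list of 2 entries, a list of its own where there are three numbers: the shift along the world's x, y, z in m, then the turn about the world's z in rad. A call has 1 to 20 rows; each row is the pose to reach, as a shift and turn from the pose commanded when the call began; what a row does not reach only later rows make up. A row lasts 1/10 s, in which the tool goes at most 50 mm and 8.59 degrees, less where a joint would pass 70% of its speed; a pose out of reach is approached as far as the arm can. A call with a gripper value outside its range is refused whole. "grip" is the gripper command: -1 is fully open, 1 is shut, values between are in proportion, set as the call begins (left out, the last holds). The fingers move at their own pace and stop on an object; "squeeze" is the grip in N (left out, the last holds). Time passes only in rows, so rows that repeat a pose let the fingers close. It gives the time, the measured TCP pose, the force and the opening at its end, in the units of the state.
- get_state(): the state, without advancing time (a new reading comes with each control period).
- eyes.get_image(name): name is "side" or "top"; returns a dict with "pixels" (480x640x3 uint8, blue, green, red), "mtx" (3x3 intrinsics, pixels), "extrinsics" (4x4, takes a point from camera to world coordinates). Camera axes: x right, y down, z forward; pixel columns grow to the right and rows downward; lengths in m; the calibration is good to about 2 mm. A picture is of the moment at which its call begins. There is no depth.
- ticket.close_job(): hands the job in, once; it reports no verdict.
The state is a dict: "time": time; "joint_positions": joint angles; "qd": joint speeds; "joint_torque": joint torques, N m; "position": TCP position; "tool_rot": TCP orientation; "ft_force": force on the tool from outside, world axes, zero at the start; "torque": the same for the moment, N m; "grip_width": opening from 0.0 (shut) to 1.0 (fully open).
Only numpy, scipy, OpenCV 4.12 (cv2) and the standard library are available. Lean on these libraries where they do the work, as an engineer would, in place of code of your own. Each camera call takes 0.05 s, during which the arm holds its last target. There are 200 camera calls.

## Working session

There is one attempt and no reset: what is moved stays moved. The work goes in short steps, Python scripts to look and compute and a tool call to move; the robot and the scene stay as the last step left them, time stands still between calls to the robot, and variables do not carry over. Pictures are saved under pics/ and viewed, about 8 in all and at most 12, crops included, and the job is handed in when it is done.

Besides the shell and the picture viewer there is one more tool, called after "Request:" by a JSON object that holds its "fn" and its "kwargs". carry_out: Moves the arm, as the interface text tells. Its arguments: {"type":"object","properties":{"motion":{"type":"array","items":{"type":"array"}},"grip":{"type":"number"},"squeeze":{"type":"number"}},"required":["motion"]}

```bash
mkdir -p pics; ls; python3 - <<'E'
from bench import get_state, eyes
import cv2,numpy as np
for n in ("top","side"):
    d=eyes.get_image(n); cv2.imwrite(f"pics/{n}0.png",d["pixels"]); print(n,d["mtx"].round(1).tolist(),d["extrinsics"].round(3).tolist())
print(get_state())
E
```

```text
pics
top [[490.2, 0.0, 325.0], [0.0, 490.2, 240.9], [0.0, 0.0, 1.0]] [[-0.008, -0.993, 0.119, 0.463], [-0.999, 0.013, 0.04, -0.128], [-0.041, -0.118, -0.992, 1.035], [0.0, 0.0, 0.0, 1.0]]
side [[521.5, 0.0, 314.4], [0.0, 521.5, 240.7], [0.0, 0.0, 1.0]] [[0.227, 0.522, -0.822, 1.375], [0.974, -0.108, 0.201, -0.302], [0.016, -0.846, -0.533, 0.609], [0.0, 0.0, 0.0, 1.0]]
{'time': 0.1, 'joint_positions': array([ 1.30211079,  0.3217547 , -0.07010275,  1.45152678,  0.02262264,
        1.37080157, -0.05690327]), 'qd': array([-1.94327213e-04, -2.32581430e-03,  1.53492213e-03, -3.21786955e-03,
        8.08327965e-04, -2.74644028e-05, -4.73566363e-04]), 'joint_torque': array([-5.55401493e-05, -4.92574382e+01, -4.05878741e-01, -3.13395309e+01,
       -6.42636954e-02,  3.95496469e-02,  1.05309691e-04]), 'position': array([ 0.18119199, -0.62373053,  0.22158042]), 'tool_rot': array([-2.51161888e+00,  1.88560433e+00,  2.23678925e-03]), 'ft_force': array([0.93877873, 0.17612584, 0.19646822]), 'torque': array([-0.03970484, -0.0212775 ,  0.00783229]), 'grip_width': 1.0008383556842482}
```

View pics/top0.png

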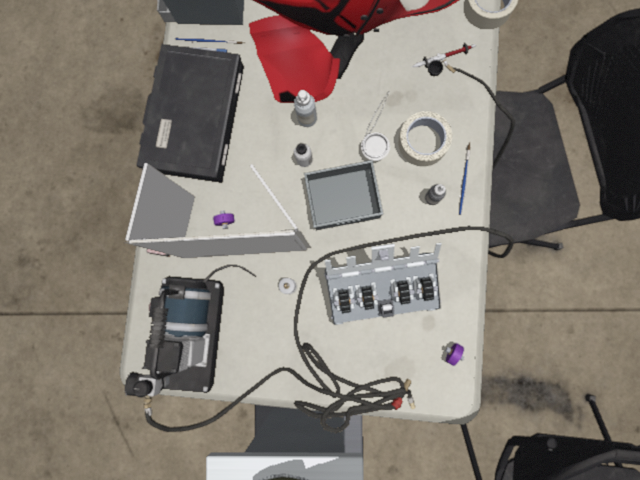

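View pics/side0.png

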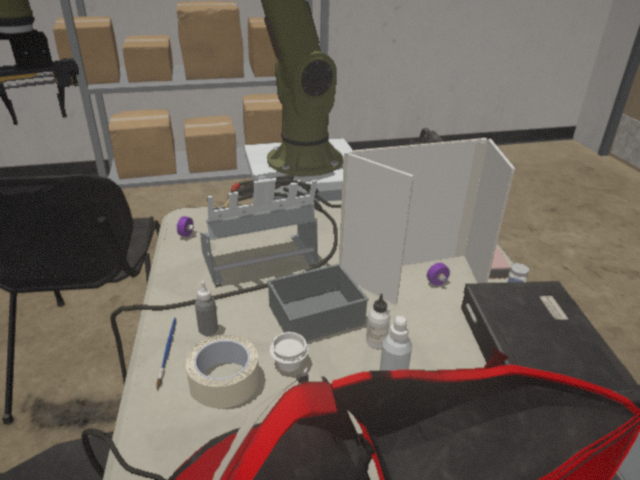

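The bank sits around (384,285) in the top view, with its wheels towards the robot and the guard up behind them. The bin is at (342,195). The grey bottle is at (434,194), the jar at (302,152), the cup at (375,147) and the white bottle at (304,105). Purple decoys are at (453,353) and (224,218). I'll enlarge the bank next.

```bash
cat > h.py <<'E'
from bench import get_state, eyes
import cv2,numpy as np
C={"top":None}
def ray(d,u,v,z):
    K,T=d["mtx"],d["extrinsics"]; r=T[:3,:3]@np.linalg.inv(K)@[u,v,1]; o=T[:3,3]
    return o+r*(z-o[2])/r[2]
def proj(d,P):
    K,T=d["mtx"],d["extrinsics"]; p=K@(T[:3,:3].T@(np.asarray(P)-T[:3,3])); return p[:2]/p[2]
def crop(d,x0,y0,w,h,s): return cv2.resize(d["pixels"][y0:y0+h,x0:x0+w],None,fx=s,fy=s,interpolation=cv2.INTER_CUBIC)
E
python3 - <<'E'
from h import *
t=eyes.get_image("top"); s=eyes.get_image("side")
a=crop(t,300,235,160,100,5); cv2.imwrite("pics/c1.png",a)
for n,(u,v),z in [("w",(343,298),.122),("w",(366,295),.122),("w",(403,289),.122),("w",(427,286),.122),("bin",(308,183),.058),("bin",(375,165),.058),("bin",(382,214),.058),("bin",(315,228),.058),("grey",(434,194),.09),("cup",(375,147),.042),("jar",(302,150),.07)]:
    print(n,ray(t,u,v,z).round(3))
# partition top edge end: top (300,235)
for z in (0.1,.15,.2,.25,.3): 
    P=ray(t,302,234,z); print(z,P.round(3),proj(s,P).round(0), proj(s,[P[0],P[1],0]).round(0))
E
```

```text
w [ 0.465 -0.124  0.122]
w [ 0.471 -0.167  0.122]
w [ 0.481 -0.235  0.122]
w [ 0.486 -0.279  0.122]
bin [ 0.699 -0.055  0.058]
bin [ 0.734 -0.192  0.058]
bin [ 0.633 -0.204  0.058]
bin [ 0.606 -0.069  0.058]
grey [ 0.665 -0.303  0.09 ]
cup [ 0.777 -0.194  0.042]
jar [ 0.765 -0.044  0.07 ]
0.1 [ 0.589 -0.046  0.1  ] [348. 237.] [345. 280.]
0.15 [ 0.582 -0.051  0.15 ] [346. 211.] [342. 278.]
0.2 [ 0.575 -0.055  0.2  ] [344. 185.] [339. 277.]
0.25 [ 0.569 -0.06   0.25 ] [342. 158.] [336. 275.]
0.3 [ 0.562 -0.064  0.3  ] [339. 129.] [333. 273.]
```

View pics/c1.png

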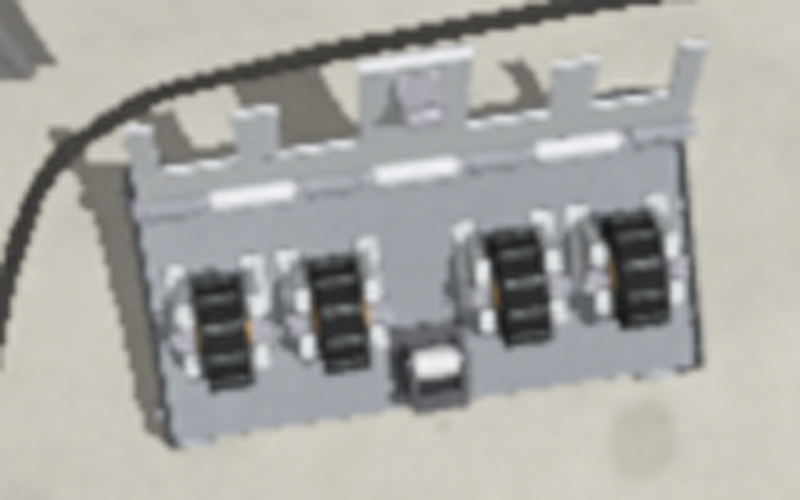

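```bash
python3 - <<'E'
from h import *
from scipy.optimize import least_squares
t=eyes.get_image("top"); s=eyes.get_image("side")
px=np.array([(222,330),(340,312),(520,285),(638,267)])/5+[300,235]-0.4
ys=[.078,.034,-.034,-.078]
def W(p,x,y,z): # face coords->world
    c,s_=np.cos(np.radians(25)),np.sin(np.radians(25)); bx=x*c-z*s_; bz=.105+x*s_+z*c
    return np.array([p[0]+np.cos(p[2])*bx-np.sin(p[2])*y,p[1]+np.sin(p[2])*bx+np.cos(p[2])*y,bz])
f=lambda p: np.concatenate([proj(t,W(p,0,y,0))-q for y,q in zip(ys,px)])
r=least_squares(f,[.47,-.2,0]); p=r.x; print(p.round(4),np.degrees(p[2]),r.fun.round(2))
# checks: catch top, hinge, corners of deck
cr=lambda P:((proj(t,P)+.4-[300,235])*5).round(0)
print("catch",cr(W(p,-.0365,0,.002)),"hinge",cr(W(p,.0555,0,.0045)),"deckfront",cr(W(p,-.058,.106,-.028)),cr(W(p,-.058,-.106,-.028)))
for th in (2.35,2.45,2.6):
    P=W(p,.0555-.0845*np.cos(th),0,.0045+.0845*np.sin(th)); print(th,P.round(3),cr(P),proj(s,P).round(0))
for y in ys: print("wheel",W(p,0,y,0).round(4))
print("guardtip shut",W(p,-.02,0,.0085).round(4), "upslope dir",np.cos(p[2]),np.sin(p[2]))
from scipy.spatial.transform import Rotation as R
M=R.from_rotvec(get_state()["tool_rot"]).as_matrix(); print("jaw deg",np.degrees(np.arctan2(M[1,0],M[0,0])))
E
```

```text
[ 0.4717 -0.2039  0.1408] 8.068841543204547 [ 0.47 -0.08  0.02  0.02 -0.09 -0.   -0.4   0.08]
catch [441. 388.] hinge [414. 167.] deckfront [170. 443.] [704. 363.]
2.35 [ 0.548 -0.193  0.212] [418.  68.] [264. 179.]
2.45 [ 0.555 -0.192  0.209] [414.  46.] [265. 182.]
2.6 [ 0.566 -0.191  0.203] [407.  17.] [267. 188.]
wheel [ 0.4607 -0.1267  0.105 ]
wheel [ 0.4669 -0.1703  0.105 ]
wheel [ 0.4765 -0.2376  0.105 ]
wheel [ 0.4826 -0.2812  0.105 ]
guardtip shut [ 0.4502 -0.207   0.1043] upslope dir 0.9901001358975234 0.14036281877942489
jaw deg -73.796269574792
```

Request:
{"fn": "carry_out", "kwargs": {"motion": [[[0.252,0.336,0.0],-0.142],[[0.252,0.336,0.0],-0.142],[[0.252,0.336,0.0],-0.142],[[0.252,0.336,0.0],-0.142],[[0.252,0.336,0.0],-0.142],[[0.252,0.336,0.0],-0.142],[[0.252,0.336,0.0],-0.142],[[0.252,0.336,-0.02],-0.142],[[0.252,0.336,-0.053],-0.142],[[0.252,0.336,-0.053],-0.142],[[0.252,0.336,-0.053],-0.142]], "grip": 1, "squeeze": 30}}

```text
time: 1.4
position: [0.4329, -0.2881, 0.1692]
tool_rot: [2.373, -2.058, -0.002]
ft_force: [0.4, 0.2, 1.0]
grip_width: 0.081
```

```bash
python3 - <<'E'
from h import *
t=eyes.get_image("top");s=eyes.get_image("side"); 
a=crop(t,300,235,160,100,4); b=crop(s,190,130,160,100,4); cv2.imwrite("pics/c2.png",np.vstack([a[:,:],b])[:600]) ; cv2.imwrite("pics/c2.png",cv2.resize(np.vstack([t["pixels"][180:400,220:540],s["pixels"][100:320,150:470]]),None,fx=1.36,fy=1.36))
print(get_state())
E
```

```text
{'time': 1.5, 'joint_positions': array([ 0.87470449,  0.0972451 , -0.35459085,  1.82825579,  0.03695401,
        1.22033682, -0.92340198]), 'qd': array([ 0.00831288, -0.00504552,  0.00461335, -0.00948529, -0.00376348,
       -0.00289106, -0.00250343]), 'joint_torque': array([-6.89477138e-01, -3.33118808e+01, -1.51648309e+00, -2.93625212e+01,
       -1.23939249e-01, -9.04491520e-03,  4.18162672e-03]), 'position': array([ 0.43318281, -0.29019832,  0.17083522]), 'tool_rot': array([ 2.36924706, -2.06217796,  0.00336551]), 'ft_force': array([-0.42945949, -0.21236131,  0.4661371 ]), 'torque': array([ 0.03974685, -0.04072443, -0.04591485]), 'grip_width': 0.030485443237464018}
```

View pics/c2.png

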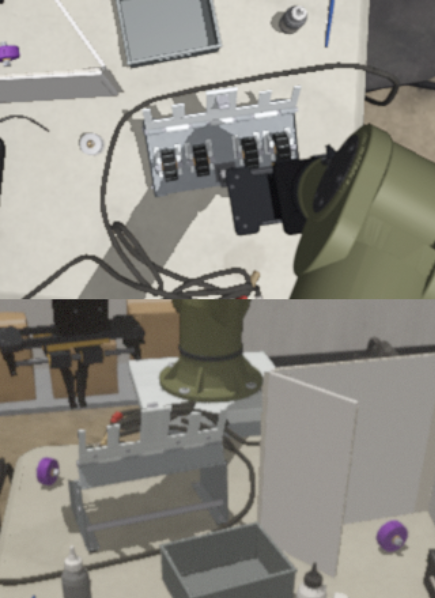

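Request:
{"fn": "carry_out", "kwargs": {"motion": [[[0,0,-0.0445],0],[[0,0,-0.0445],0],[[0,0,-0.0445],0],[[0.03,0.004,-0.0445],0],[[0.06,0.008,-0.0445],0],[[0.077,0.011,-0.0145],0],[[0.05,0.007,0],0],[[0.0,0.0,0],0],[[-0.03,-0.004,0],0]]}}

```text
time: 2.4
position: [0.4021, -0.2943, 0.1727]
tool_rot: [2.37, -2.061, 0.006]
ft_force: [-1.3, -1.1, -0.7]
grip_width: 0.003
```

```bash
cat > spin.py <<'E'
from h import *
import sys
p=[.4717,-.2039]; ys=[.078,.034,-.034,-.078]
T=[eyes.get_image("top") for _ in range(8)]
C=[]
for k,(x,y) in enumerate([(.4607,-.1267),(.4669,-.1703),(.4765,-.2376),(.4826,-.2812)]):
    u,v=proj(T[0],[x,y,.12]); u,v=int(round(u)),int(round(v))
    c=[d["pixels"][v-13:v+14,u-7:u+8].astype(float) for d in T]
    print(k,"motion",[round(np.abs(c[i+1]-c[i]).mean(),1) for i in range(7)])
cv2.imwrite(f"pics/{sys.argv[1]}.png",np.vstack([np.hstack([crop(d,335,265,110,55,3.5) for d in T[:2]]),np.hstack([crop(d,335,265,110,55,3.5) for d in T[2:4]])]))
np.save(f"{sys.argv[1]}.npy",np.array([d["pixels"] for d in T]))
E
python3 spin.py s1; python3 -c "
import numpy as np,cv2;from h import *
" 
```

```text
0 motion [np.float64(2.4), np.float64(1.2), np.float64(1.3), np.float64(1.2), np.float64(1.1), np.float64(0.9), np.float64(0.8)]
1 motion [np.float64(6.8), np.float64(2.7), np.float64(2.7), np.float64(2.4), np.float64(1.8), np.float64(1.2), np.float64(1.2)]
2 motion [np.float64(4.3), np.float64(2.2), np.float64(1.5), np.float64(1.4), np.float64(1.2), np.float64(0.9), np.float64(1.0)]
3 motion [np.float64(2.7), np.float64(0.9), np.float64(0.9), np.float64(1.2), np.float64(1.5), np.float64(1.0), np.float64(1.0)]
```

View pics/s1.png

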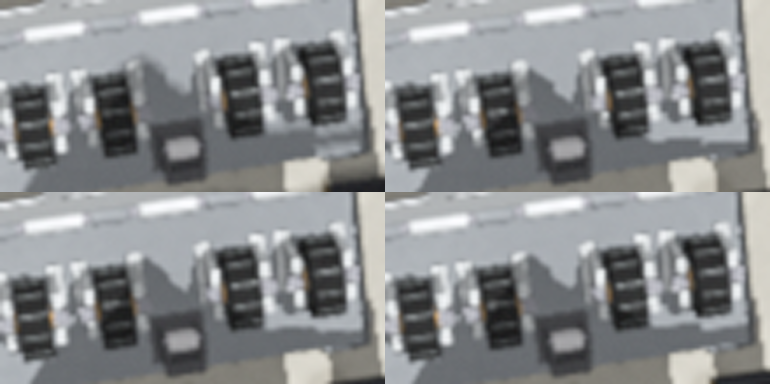

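Image s1 shows ribs on all four wheels and no obvious running on the wheel just swept. Next I compare its rib phase with the starting picture.

```bash
cat > prof.py <<'E'
from h import *
from scipy.ndimage import map_coordinates
c25,s25=np.cos(np.radians(25)),np.sin(np.radians(25)); yw=.1408; r=.022
D=eyes.get_image("top")
def prof(img,k,d=D):
    y=[.078,.034,-.034,-.078][k]; g=img.astype(float).mean(2); out=[]
    for a in np.radians(np.arange(-30,62,4)):   # angle from world vertical; + toward -x
        vals=[]
        for dy in np.linspace(-.005,.005,5):
            bx,bz=-r*np.sin(a),.105+r*np.cos(a)
            P=[.4717+np.cos(yw)*bx-np.sin(yw)*(y+dy),-.2039+np.sin(yw)*bx+np.cos(yw)*(y+dy),bz]
            u,v=proj(d,P); vals.append(map_coordinates(g,[[v],[u]],order=1)[0])
        out.append(np.mean(vals))
    return np.array(out)
E
python3 - <<'E'
from prof import *
b=cv2.imread("pics/top0.png"); A=np.load("s1.npy")
for k in range(4):
    print(k); 
    for im in (b,A[1],A[4],A[7]): print("  ",prof(im,k).astype(int))
print(get_state()["time"])
E
```

```text
0
   [77 62 46 43 44 54 84 97 79 54 47 47 49 62 83 81 65 48 43 44 52 64 69]
   [ 84  68  51  47  48  59  92 106  86  59  52  52  54  68  91  89  73  55
  48  49  58  71  76]
   [ 85  68  51  47  49  59  92 106  86  60  53  52  54  67  91  90  72  54
  48  49  58  71  76]
   [ 85  68  52  48  49  60  92 106  86  60  53  52  54  68  92  90  73  54
  47  49  58  71  77]
1
   [76 60 46 43 43 53 84 96 78 53 47 47 49 63 85 83 66 49 43 45 55 67 72]
   [83 67 51 47 47 54 80 88 70 46 37 33 33 41 55 53 43 32 29 31 38 46 49]
   [80 62 44 37 35 39 55 59 47 33 30 31 32 42 55 53 42 33 29 31 38 46 50]
   [77 59 42 35 34 37 52 58 46 34 31 30 32 41 55 53 43 32 29 31 38 46 49]
2
   [ 74  58  43  41  44  55  89 101  81  55  47  47  49  66  88  84  67  49
  44  46  54  64  67]
   [ 81  64  49  46  49  61  97 110  89  61  53  52  55  73  96  92  73  54
  47  47  55  64  65]
   [ 81  64  50  47  49  61  97 111  89  61  53  51  55  73  96  91  71  50
  41  39  42  47  48]
   [ 82  64  50  47  49  61  97 110  89  61  52  52  55  71  93  88  69  49
  40  37  40  46  47]
3
   [ 73  58  45  43  44  58  91 100  78  53  47  47  49  63  82  77  62  48
  44  45  53  64  68]
   [ 80  64  50  47  49  64 100 109  86  59  53  53  55  69  89  85  69  54
  49  50  59  71  75]
   [ 81  64  50  48  49  64 100 109  87  60  53  53  54  69  90  85  69  53
  48  50  59  71  75]
   [ 81  65  50  47  49  64 100 109  86  59  53  53  55  70  90  85  69  53
  49  50  59  71  75]
2.85
```

Request:
{"fn": "carry_out", "kwargs": {"motion": [[[0.05,0.007,-0.0],0],[[0.08,0.011,-0.015],0],[[0.08,0.011,-0.035],0],[[0.08,0.011,-0.035],0],[[0.08,0.011,-0.0455],0],[[0.08,0.011,-0.0455],0],[[0.08,0.011,-0.0455],0]]}}

```text
time: 3.55
position: [0.4852, -0.2814, 0.1271]
tool_rot: [-2.371, 2.059, -0.007]
ft_force: [-0.0, 1.8, 8.6]
grip_width: 0.002
```

```bash
python3 - <<'E'
from bench import *
print([get_state()[k].round(4) for k in ("position","ft_force")])
s=eyes.get_image("side");import cv2
print([get_state()[k].round(4) for k in ("position","ft_force")])
cv2.imwrite("pics/s2.png",cv2.resize(s["pixels"][150:290,180:360],None,fx=4,fy=4,interpolation=cv2.INTER_CUBIC))
E
```

```text
[array([ 0.4852, -0.2814,  0.1271]), array([-0.0453,  1.772 ,  8.6277])]
[array([ 0.4851, -0.2814,  0.1271]), array([-1.7507,  2.9288,  8.9012])]
```

Request:
{"fn": "carry_out", "kwargs": {"motion": [[[0,0,0.025],0],[[-0.045,-0.006,0.025],0],[[-0.045,-0.006,0.0],0],[[-0.045,-0.006,-0.001],0],[[-0.045,-0.006,-0.001],0]]}}

```text
time: 4.1
position: [0.4384, -0.2871, 0.1234]
tool_rot: [-2.372, 2.06, 0.0]
ft_force: [1.2, 0.7, -0.1]
grip_width: 0.009
```

Request:
{"fn": "carry_out", "kwargs": {"motion": [[[0.015,0.002,0],0],[[0.04,0.006,0],0]]}}

```text
time: 4.3
position: [0.4786, -0.283, 0.1266]
tool_rot: [2.368, -2.06, 0.002]
ft_force: [-3.2, 3.3, 15.1]
grip_width: 0.004
```

Request:
{"fn": "carry_out", "kwargs": {"motion": [[[0.02,0.003,0.01],0],[[0.025,0.004,0.04],0],[[-0.02,-0.003,0.045],0],[[-0.07,-0.01,0.045],0]]}}

```text
time: 4.7
position: [0.4127, -0.2906, 0.1704]
tool_rot: [-2.377, 2.051, -0.007]
ft_force: [-1.3, -0.7, 0.6]
grip_width: 0.012
```

```bash
cat > spin.py <<'E'
from prof import *
import sys
A=np.array([eyes.get_image("top")["pixels"] for _ in range(int(sys.argv[2]))]); np.save(sys.argv[1]+".npy",A)
b=cv2.imread("pics/top0.png")
for k in range(4):
    pr=[prof(im,k) for im in [b,*A]]
    # rib phase: correlate with fundamental of 30 deg pitch, normalised
    a=np.radians(np.arange(-30,62,4)); n=lambda p:(p-p.mean())/p.std()
    print(k,[round(float(np.degrees(np.angle((n(p)*np.exp(1j*12*a))[:22].sum()))/12),1) for p in pr],[round(p.std()) for p in pr])
print(get_state()["time"])
E
python3 spin.py s3 8
```

```text
0 [-1.9, -1.8, -1.8, -1.8, -1.8, -1.8, -1.9, -1.8, -1.8] [16, 17, 17, 17, 17, 17, 17, 17, 17]
1 [-2.0, -1.3, -1.3, -1.5, -1.7, -1.9, -1.9, -2.0, -1.9] [16, 12, 12, 11, 10, 10, 10, 10, 10]
2 [-2.2, -1.6, -1.6, -1.6, -1.7, -1.6, -1.7, -1.7, -1.7] [17, 20, 20, 20, 20, 20, 21, 21, 20]
3 [-2.4, 5.9, 12.3, -9.7, -0.6, 9.1, -9.2, 3.7, -12.1] [16, 27, 18, 13, 14, 16, 15, 18, 15]
5.15
```

Request:
{"fn": "carry_out", "kwargs": {"motion": [[[0.024,0.047,0],0],[[0.024,0.047,-0.03],0],[[0.024,0.047,-0.045],0],[[0.024,0.047,-0.045],0],[[0.024,0.047,-0.045],0],[[0.039,0.049,-0.045],0],[[0.064,0.053,-0.045],0],[[0.084,0.056,-0.035],0],[[0.089,0.057,-0.005],0],[[0.044,0.05,0],0],[[-0.006,0.043,0],0]]}}

```text
time: 6.25
position: [0.4065, -0.2483, 0.1707]
tool_rot: [-2.375, 2.054, -0.008]
ft_force: [-0.4, -1.3, -0.5]
grip_width: 0.005
```

```bash
python3 spin.py s4 6
```

```text
0 [-1.9, -1.1, -1.2, -1.4, -1.6, -1.7, -1.7] [16, 13, 12, 11, 10, 10, 10]
1 [-2.0, -1.0, -1.1, -1.2, -1.4, -1.6, -1.7] [16, 12, 12, 12, 11, 11, 11]
2 [-2.2, -8.0, 2.3, 12.4, -4.8, 9.2, -5.3] [17, 21, 19, 15, 15, 17, 15]
3 [-2.4, -6.5, -6.5, -6.5, -6.5, -6.5, -6.5] [16, 16, 16, 17, 16, 17, 16]
6.6
```

Request:
{"fn": "carry_out", "kwargs": {"motion": [[[0.014,0.05,0],0],[[0.02,0.071,-0.02],0],[[0.02,0.071,-0.045],0],[[0.02,0.071,-0.045],0],[[0.02,0.071,-0.045],0],[[0.035,0.073,-0.045],0],[[0.06,0.077,-0.045],0],[[0.08,0.08,-0.035],0],[[0.085,0.081,-0.005],0],[[0.04,0.074,0],0],[[-0.01,0.067,0],0]]}}

```text
time: 7.7
position: [0.3961, -0.1818, 0.171]
tool_rot: [-2.372, 2.055, -0.007]
ft_force: [0.2, -0.7, 0.6]
grip_width: 0.005
```

```bash
python3 spin.py s5 6
```

```text
0 [-1.9, -1.2, -1.2, -1.2, -1.0, -1.0, -0.9] [16, 19, 19, 19, 20, 20, 20]
1 [-2.0, 3.7, 3.7, 3.8, 3.7, 3.8, 3.7] [16, 20, 20, 20, 20, 20, 20]
2 [-2.2, -14.7, -14.7, -14.7, -14.7, -14.8, -14.7] [17, 18, 18, 18, 18, 18, 18]
3 [-2.4, -6.5, -6.4, -6.5, -6.4, -6.5, -6.5] [16, 16, 16, 16, 16, 16, 16]
8.05
```

Request:
{"fn": "carry_out", "kwargs": {"motion": [[[0.024,0.048,0],0],[[0.024,0.048,-0.03],0],[[0.024,0.048,-0.045],0],[[0.024,0.048,-0.045],0],[[0.024,0.048,-0.045],0],[[0.039,0.05,-0.045],0],[[0.064,0.054,-0.045],0],[[0.084,0.057,-0.035],0],[[0.089,0.058,-0.005],0],[[0.044,0.051,0],0],[[-0.006,0.044,0],0]]}}

```text
time: 9.15
position: [0.3905, -0.1371, 0.1707]
tool_rot: [-2.373, 2.054, -0.006]
ft_force: [-1.3, -0.4, 0.5]
grip_width: 0.006
```

```bash
python3 spin.py s6 6
```

```text
0 [-1.9, 2.6, 0.1, 1.3, 1.4, 1.2, 1.1] [16, 19, 17, 18, 18, 18, 18]
1 [-2.0, 3.7, 3.7, 3.7, 3.7, 3.8, 3.8] [16, 19, 19, 19, 19, 19, 20]
2 [-2.2, -14.7, -14.7, -14.8, -14.7, -14.7, -14.8] [17, 18, 17, 17, 18, 17, 17]
3 [-2.4, -6.5, -6.5, -6.4, -6.5, -6.5, -6.5] [16, 16, 16, 16, 16, 16, 16]
9.5
```

```bash
python3 - <<'E'
from prof import *
A=np.load("s6.npy"); b=cv2.imread("pics/top0.png")
cs=[cv2.resize(im[270:325,325:395],None,fx=3.7,fy=3.7,interpolation=cv2.INTER_CUBIC) for im in (b,A[0],A[1],A[2],A[3],A[5])]
cv2.imwrite("pics/c6.png",np.vstack([np.hstack(cs[:3]),np.hstack(cs[3:])]))
for im in A: print(prof(im,0).astype(int))
E
```

```text
[ 82  82  66  50  47  49  58  91 110  91  61  51  49  51  64  89  91  76
  57  46  45  50  60]
[ 82  71  54  47  47  52  74 104  97  71  53  49  50  58  82  93  81  62
  49  46  49  58  66]
[ 84  78  60  48  47  50  65 100 106  81  57  50  49  54  73  92  86  69
  52  45  46  54  64]
[ 83  77  60  48  47  50  64 100 106  82  57  50  49  53  72  92  86  68
  52  46  47  54  64]
[ 83  76  59  48  47  50  66 102 105  80  55  50  50  54  73  92  85  68
  52  46  47  54  64]
[ 84  76  59  49  47  50  67 104 105  79  55  50  49  54  75  93  85  67
  51  46  46  54  61]
```

View pics/c6.png

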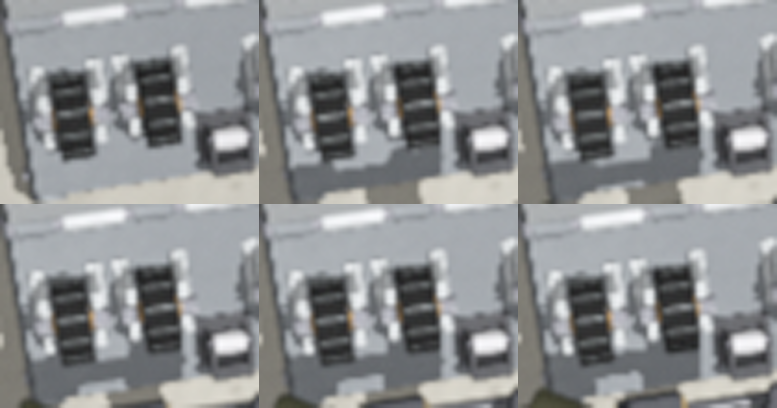

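```bash
python3 spin.py s7 3
```

```text
0 [-1.9, 0.9, 0.8, 0.8] [16, 19, 19, 18]
1 [-2.0, 3.8, 3.8, 3.8] [16, 20, 20, 19]
2 [-2.2, -14.7, -14.7, -14.8] [17, 17, 18, 17]
3 [-2.4, -6.5, -6.4, -6.5] [16, 16, 16, 16]
9.75
```

Request:
{"fn": "carry_out", "kwargs": {"motion": [[[0.03,0.004,-0.02],0],[[0.03,0.004,-0.045],0],[[0.03,0.004,-0.045],0],[[0.03,0.004,-0.045],0],[[0.045,0.006,-0.045],0],[[0.07,0.01,-0.045],0],[[0.09,0.013,-0.035],0],[[0.095,0.014,-0.005],0],[[0.05,0.007,0],0],[[0.0,0.0,0],0]]}}

```text
time: 10.75
position: [0.3904, -0.137, 0.1707]
tool_rot: [-2.373, 2.055, -0.006]
ft_force: [-1.8, -1.4, 0.5]
grip_width: 0.008
```

```bash
python3 spin.py s8 7
```

```text
0 [-1.9, 4.7, 3.2, 4.7, 4.0, 3.4, 3.3, 3.3] [16, 19, 19, 19, 19, 19, 19, 19]
1 [-2.0, 3.7, 3.7, 3.7, 3.7, 3.8, 3.8, 3.8] [16, 19, 19, 19, 19, 19, 20, 20]
2 [-2.2, -14.7, -14.7, -14.7, -14.7, -14.7, -14.7, -14.8] [17, 17, 17, 17, 17, 18, 17, 17]
3 [-2.4, -6.5, -6.4, -6.5, -6.4, -6.5, -6.5, -6.5] [16, 16, 16, 16, 16, 16, 16, 16]
11.15
```

Wheels 2 and 3 (y = -34 and -78 mm) run on. Wheels 0 and 1 (+78 and +34 mm) only turn while dragged, so they bind. I'll grip wheel 0 by its tyre sides.

Request:
{"fn": "carry_out", "kwargs": {"motion": [[[0.03,0.004,0],0],[[0.066,0.009,0],0],[[0.066,0.009,0],0],[[0.066,0.009,-0.025],0],[[0.066,0.009,-0.045],0],[[0.066,0.009,-0.0555],0],[[0.066,0.009,-0.0555],0]], "grip": 0.38, "squeeze": 35}}

```text
time: 11.85
position: [0.4543, -0.1274, 0.1116]
tool_rot: [2.373, -2.059, -0.004]
ft_force: [-0.2, 0.6, 0.4]
grip_width: 0.308
```

Request:
{"fn": "carry_out", "kwargs": {"motion": [[[0,0,0],0],[[0,0,0],0],[[0,0,0],0],[[0,0,0],0],[[0,0,0],0]], "grip": 1}}

```text
time: 12.35
position: [0.4553, -0.1281, 0.1134]
tool_rot: [-2.372, 2.06, -0.002]
ft_force: [-1.3, 0.6, 3.5]
grip_width: 0.205
```

Request:
{"fn": "carry_out", "kwargs": {"motion": [[[-0.004,-0.001,0.009],0],[[-0.009,-0.001,0.02],0],[[-0.009,-0.001,0.06],0],[[-0.009,-0.001,0.11],0],[[-0.0,-0.001,0.155],0],[[0.04,-0.02,0.155],0]]}}

```text
time: 12.95
position: [0.4964, -0.1471, 0.2772]
tool_rot: [-2.373, 2.058, -0.022]
ft_force: [0.7, -0.4, -0.1]
grip_width: 0.199
```

```bash
python3 - <<'E'
from h import *
t=eyes.get_image("top");s=eyes.get_image("side")
print(get_state()["grip_width"],get_state()["position"])
cv2.imwrite("pics/c9.png",np.hstack([cv2.resize(t["pixels"][180:340,290:450],(400,400)),cv2.resize(s["pixels"][130:290,190:350],(400,400))]))
E
```

```text
0.202291544486283 [ 0.49742155 -0.15074318  0.2679726 ]
```

View pics/c9.png

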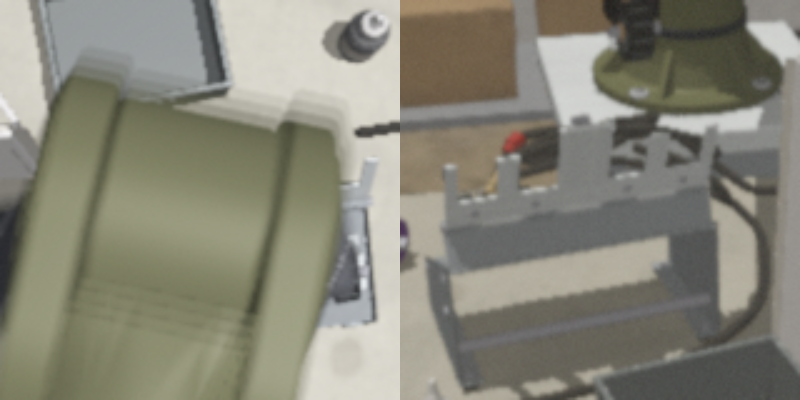

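Request:
{"fn": "carry_out", "kwargs": {"motion": [[[0.05,-0.012,0],0],[[0.1,-0.012,0],0],[[0.15,-0.012,0],0],[[0.186,-0.012,-0.0],0],[[0.186,-0.012,-0.05],0],[[0.186,-0.012,-0.1],0],[[0.186,-0.012,-0.15],0],[[0.186,-0.012,-0.198],0],[[0.186,-0.012,-0.198],0],[[0.186,-0.012,-0.198],0]]}}

```text
time: 14.05
position: [0.6801, -0.1602, 0.0702]
tool_rot: [2.371, -2.059, -0.002]
ft_force: [0.5, -0.1, 1.3]
grip_width: 0.202
```

Request:
{"fn": "carry_out", "kwargs": {"motion": [[[0,0,0],0],[[0,0,0],0],[[0,0,0],0],[[0,0,0.05],0],[[0,0,0.1],0],[[0,0,0.15],0],[[0,0,0.2],0],[[-0.05,0,0.2],0],[[-0.1,0,0.2],0],[[-0.15,0,0.2],0],[[-0.2,0,0.2],0],[[-0.23,0,0.15],0],[[-0.23,0,0.1],0]], "grip": 0.25}}

```text
time: 15.35
position: [0.4505, -0.1619, 0.1795]
tool_rot: [2.367, -2.062, 0.015]
ft_force: [0.8, -0.4, -0.2]
grip_width: 0.374
```

```bash
python3 - <<'E'
from h import *
t=eyes.get_image("top");s=eyes.get_image("side")
cv2.imwrite("pics/c10.png",np.hstack([cv2.resize(t["pixels"][100:340,270:450],(375,500)),cv2.resize(s["pixels"][170:350,190:390],(425,382))[:382]]) if 0 else np.hstack([cv2.resize(t["pixels"][120:340,280:460],(400,489)),cv2.resize(s["pixels"][160:380,200:380],(400,489))]))
E
```

```text
(no output)
```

View pics/c10.png

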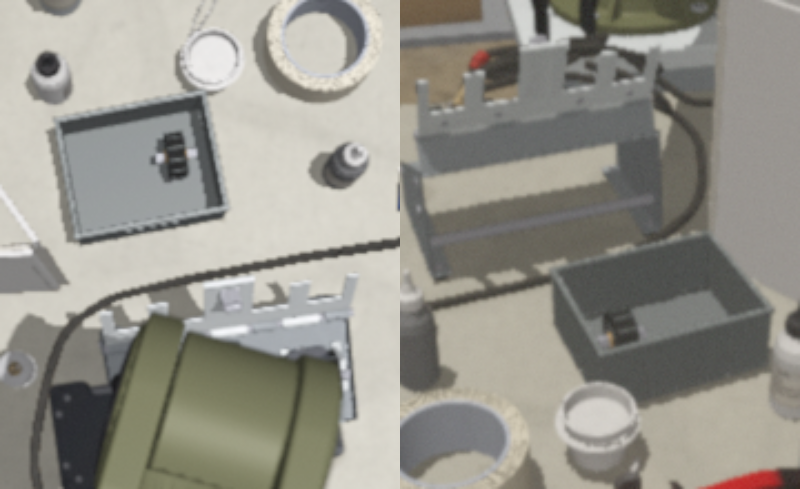

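Request:
{"fn": "carry_out", "kwargs": {"motion": [[[0.01,-0.0115,0],0],[[0.01,-0.0115,0],0],[[0.01,-0.0115,-0.02],0],[[0.01,-0.0115,-0.045],0],[[0.01,-0.0115,-0.055],0],[[0.01,-0.0115,-0.055],0]], "grip": 0.38}}

```text
time: 16.05
position: [0.4614, -0.1708, 0.122]
tool_rot: [-2.373, 2.059, 0.002]
ft_force: [0.1, 0.1, 0.5]
grip_width: 0.311
```

Request:
{"fn": "carry_out", "kwargs": {"motion": [[[0,0,0],0],[[0,0,0],0],[[0,0,0],0],[[0,0,0],0],[[0,0,0],0]], "grip": 1}}

```text
time: 16.55
position: [0.4624, -0.1716, 0.1232]
tool_rot: [-2.372, 2.059, -0.004]
ft_force: [0.2, 0.3, 6.3]
grip_width: 0.186
```

Request:
{"fn": "carry_out", "kwargs": {"motion": [[[0,0,0],0],[[0,0,0],0],[[-0.0025,0,0],0],[[-0.0025,0,-0.0095],0],[[-0.0025,0,-0.0095],0]], "grip": 0.38}}

```text
time: 17.05
position: [0.4575, -0.1711, 0.1107]
tool_rot: [2.371, -2.059, -0.004]
ft_force: [-0.3, 0.4, 0.2]
grip_width: 0.307
```

Request:
{"fn": "carry_out", "kwargs": {"motion": [[[0,0,0],0],[[0,0,0],0],[[0,0,0],0],[[0,0,0],0],[[0,0,0],0]], "grip": 1}}

```text
time: 17.55
position: [0.4588, -0.1713, 0.1123]
tool_rot: [2.372, -2.06, -0.0]
ft_force: [-0.4, -0.1, -1.1]
grip_width: 0.203
```

Request:
{"fn": "carry_out", "kwargs": {"motion": [[[-0.004,-0.001,0.009],0],[[-0.009,-0.001,0.02],0],[[-0.009,-0.001,0.06],0],[[-0.009,-0.001,0.11],0],[[-0.0,-0.001,0.155],0],[[0.04,0,0.155],0],[[0.09,0.005,0.155],0],[[0.14,0.01,0.155],0],[[0.185,0.011,0.155],0],[[0.185,0.011,0.11],0],[[0.185,0.011,0.06],0],[[0.185,0.011,0.01],0],[[0.185,0.011,-0.041],0],[[0.185,0.011,-0.041],0],[[0.185,0.011,-0.041],0]]}}

```text
time: 19.05
position: [0.6432, -0.1603, 0.0706]
tool_rot: [2.372, -2.059, -0.003]
ft_force: [-0.0, -0.2, -0.9]
grip_width: 0.2
```

Request:
{"fn": "carry_out", "kwargs": {"motion": [[[0,0,0],0],[[0,0,0],0],[[0,0,0],0],[[0,0,0.05],0],[[0,0,0.1],0],[[0,0,0.15],0],[[0,0,0.2],0],[[0,0,0.2],0]], "grip": 0.25}}

```text
time: 19.85
position: [0.6474, -0.1602, 0.2812]
tool_rot: [-2.367, 2.056, -0.021]
ft_force: [1.1, 0.2, 0.6]
grip_width: 0.377
```

Request:
{"fn": "carry_out", "kwargs": {"motion": [[[-0.04,-0.028,0],0],[[-0.057,-0.028,-0.02],0],[[-0.057,-0.028,-0.06],0],[[-0.057,-0.028,-0.097],0],[[-0.057,-0.028,-0.097],0],[[-0.057,-0.028,-0.097],0],[[-0.072,-0.03,-0.097],0],[[-0.087,-0.032,-0.097],0],[[-0.102,-0.034,-0.097],0],[[-0.117,-0.0365,-0.097],0],[[-0.131,-0.0385,-0.097],0],[[-0.131,-0.0385,-0.097],0]], "grip": 1}}

```text
time: 21.05
position: [0.5133, -0.1998, 0.1773]
tool_rot: [2.371, -2.06, 0.007]
ft_force: [-0.2, -0.6, -0.7]
grip_width: 0.005
```

```bash
python3 - <<'E'
from h import *
t=eyes.get_image("top");s=eyes.get_image("side")
print(get_state()["ft_force"])
cv2.imwrite("pics/c11.png",np.hstack([cv2.resize(t["pixels"][120:340,280:460],(400,489)),cv2.resize(s["pixels"][160:380,200:380],(400,489))]))
E
```

```text
[ 0.33723602 -0.77056166 -0.37358936]
```

View pics/c11.png

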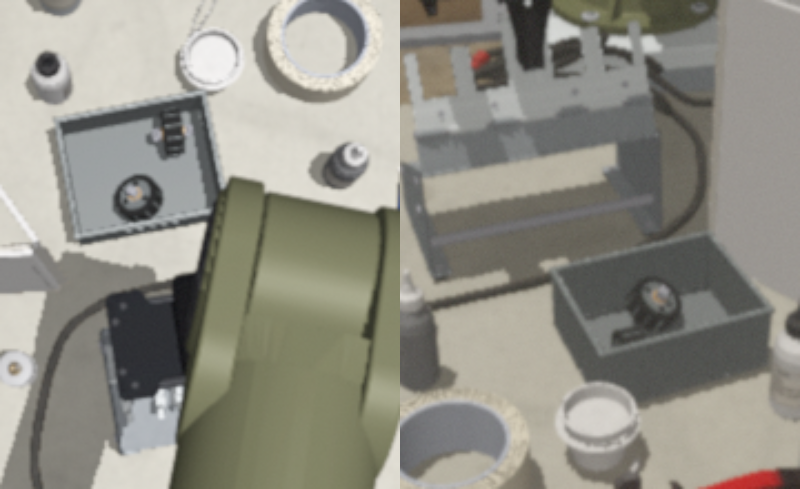

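Request:
{"fn": "carry_out", "kwargs": {"motion": [[[-0.015,-0.002,0],0],[[-0.03,-0.004,-0.005],0],[[-0.045,-0.006,-0.01],0],[[-0.06,-0.0085,-0.015],0],[[-0.071,-0.01,-0.015],0],[[-0.071,-0.01,-0.025],0],[[-0.071,-0.01,-0.04],0],[[-0.071,-0.01,-0.055],0],[[-0.071,-0.01,-0.055],0]]}}

```text
time: 22.05
position: [0.4416, -0.2078, 0.1176]
tool_rot: [-2.373, 2.058, 0.005]
ft_force: [0.7, 0.3, 0.1]
grip_width: 0.007
```

Request:
{"fn": "carry_out", "kwargs": {"motion": [[[0,0,-0.004],0],[[0,0,-0.008],0],[[0,0,-0.012],0],[[0,0,-0.012],0]]}}

```text
time: 22.45
position: [0.4416, -0.2089, 0.1069]
tool_rot: [2.372, -2.059, -0.001]
ft_force: [-0.7, -0.2, -0.0]
grip_width: 0.005
```

```bash
python3 - <<'E'
from h import *
s=eyes.get_image("side");t=eyes.get_image("top")
cv2.imwrite("pics/c12.png",np.hstack([cv2.resize(s["pixels"][150:290,190:340],(500,467),interpolation=cv2.INTER_CUBIC),cv2.resize(t["pixels"][230:340,310:380],(297,467))]))
E
```

```text
(no output)
```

View pics/c12.png

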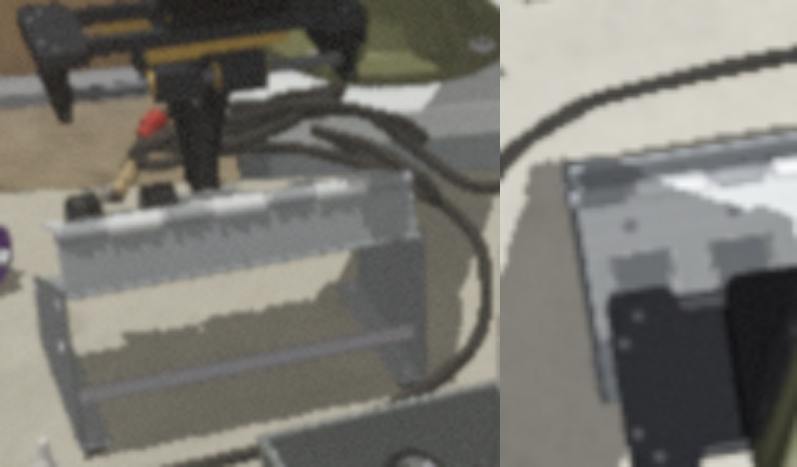

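Request:
{"fn": "carry_out", "kwargs": {"motion": [[[0,0,-0.003],0],[[0,0,-0.005],0],[[0,0,-0.007],0],[[0,0,-0.007],0]]}}

```text
time: 22.95
position: [0.4427, -0.2094, 0.1035]
tool_rot: [2.371, -2.059, 0.003]
ft_force: [-6.0, 3.1, 21.6]
grip_width: 0.002
```

Request:
{"fn": "carry_out", "kwargs": {"motion": [[[0,0,0.04],0],[[0,0,0.09],0],[[-0.03,-0.03,0.13],0],[[-0.03,-0.07,0.15],0],[[-0.03,-0.12,0.15],0],[[-0.03,-0.17,0.15],0],[[-0.03,-0.22,0.15],0],[[-0.03,-0.22,0.15],0]]}}

```text
time: 23.75
position: [0.408, -0.4367, 0.248]
tool_rot: [2.36, -2.071, -0.002]
ft_force: [-0.3, -0.1, -0.3]
grip_width: 0.008
```

```bash
python3 - <<'E'
from h import *
t=eyes.get_image("top"); s=eyes.get_image("side"); print(get_state()["time"],get_state()["ft_force"])
p=(.4717,-.2039,.1408)
def W(x,y,z):
    c,s_=np.cos(np.radians(25)),np.sin(np.radians(25)); bx=x*c-z*s_; bz=.105+x*s_+z*c
    return np.array([p[0]+np.cos(p[2])*bx-np.sin(p[2])*y,p[1]+np.sin(p[2])*bx+np.cos(p[2])*y,bz])
a=t["pixels"][230:340,310:450].copy(); a=cv2.resize(a,None,fx=5.5,fy=5.5,interpolation=cv2.INTER_CUBIC)
for th,col in ((0,(0,0,255)),(.15,(0,255,0))):
    for y in (-.0195,.0195):
        r,h=.0845,.004
        P=W(.0555-r*np.cos(th)-h*np.sin(th)*0, y, .0045+r*np.sin(th)+h*np.cos(th))
        u,v=proj(t,P); print(th,y,u.round(1),v.round(1),proj(s,P).round(1)); cv2.circle(a,(int((u-310+.5)*5.5),int((v-230+.5)*5.5)),3,col,-1)
cv2.imwrite("pics/c13.png",a)
E
```

```text
23.85 [0.48536294 1.15260702 0.04614513]
0 -0.0195 398.2 308.6 [241.5 209.1]
0 0.0195 377.7 311.7 [260.2 206. ]
0.15 -0.0195 399.3 311.1 [240.6 202.9]
0.15 0.0195 378.5 314.2 [259.4 199.9]
```

View pics/c13.png

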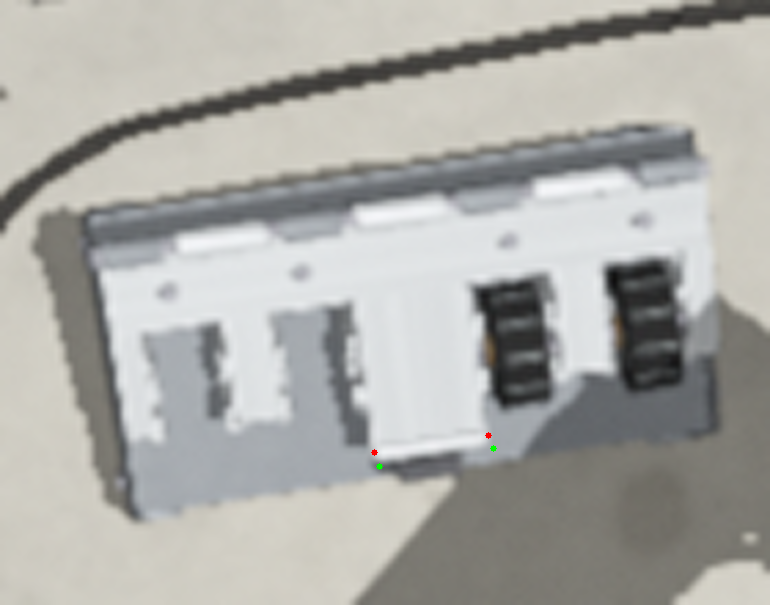

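The last view shows the guard's tongue edge on the θ=0 markers (red, about (375,452) and (488,435)), not on the 0.15 ones. The two good wheels are still seated. I'll check the bystanders, then hand in.

```bash
python3 - <<'E'
from h import *
from bench import ticket
t=eyes.get_image("top")["pixels"]; b=cv2.imread("pics/top0.png")
ok=True
for n,(u,v) in dict(jar=(302,152),cup=(375,147),grey=(434,194),white=(304,105),purple1=(453,353),purple2=(224,218)).items():
    d=np.abs(t[v-16:v+17,u-16:u+17].astype(int)-b[v-16:v+17,u-16:u+17]).mean(); print(n,d.round(1))
    ok&= d<12 or n.startswith("purple1")
print(ok, get_state()["time"])
if ok: print(ticket.close_job())
E
```

```text
jar 4.3
cup 4.5
grey 4.3
white 3.9
purple1 4.3
purple2 4.4
True 23.9
the job is handed in; nothing more can be done
None
```

The job is handed in at about 24 s on the robot's clock. The two binding wheels are in the scrap bin, the two sound ones are still in their slots, and the guard is shut.

- **Flicks:** I flicked all four wheels up-slope before taking anything out.
    - The first sweep over the −78 mm wheel missed it, so I repeated it 2 mm lower.
    - The wheels at y = −34 and −78 mm ran on by themselves.
    - The wheels at +34 and +78 mm turned only while dragged. The +78 wheel rocked slightly as it settled, so I flicked it a second time, and it bound again.
- **Scrap:** A picture shows both binding wheels lying in the bin. My first grip on the +34 mm wheel was too high on the tyre, so I reopened, went 9.5 mm lower and gripped again before lifting.
- **Guard:** I swung it over and pressed it to about 21 N at the height expected for shut. In the last top view its tongue edge lies on the positions calculated for 0 rad, not those for 0.15 rad. I felt no load at the height where a guard resting on the catch should have been, so it may have snapped shut before my press.
- **Other checks:** The top view shows no movement of the jar, bottles, cup or purple look-alikes since the start. The catch itself could only be judged from that view and the press force.

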